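# Crank the tube-rack lift up to its stop and back it off

## Robot

A 6-joint arm with a two-finger parallel gripper is mounted at the origin on the work surface. World frame = base frame: x ahead of the robot, y to its left, z up, the work surface at z = 0. Lengths are in mm, angles in rad, forces in N, time in s.
With the tool pointing down it reaches from about 400 to 925 mm from the base axis. Payload 12.5 kg.
Tool frame: the origin (TCP) lies at the centre of the arm's flange, where the gripper is bolted on; the fingertips stand 190 mm ahead of it and the grasp point (between the pads) lies 171 mm ahead of it; z points along the fingers, y is the line along which they close (so a half turn about z gives the same grasp; the last joint's range is limited). The gripper opens to 95 mm and grips with 3 to 60 N. Pads are 20 mm wide; open, the fingers measure 119 mm over their backs; the gripper's body (75 mm by 180 mm) begins 59 mm behind the grasp point.
Start: joints at [1.031, 0.491, 1.559, -0, 1.092, -0.106], TCP at [262.678, 567.12, 404.761] pointing down, gripper open.
Joint ranges: [-3.1, 3.1], [-0.84, 2.19], [0.05, 2.79], [-1.13, 4.28], [0.06, 2.93], [-2.69, 2.69]. Speed limits (rad/s): [2.22, 2.22, 2.79, 3.14, 3.14, 3.14].

## Interface

Orientations are given as [roll, pitch, yaw] about the fixed x, y, z axes, in that order (R = Rz(yaw) Ry(pitch) Rx(roll)).
In Python, from cell import env, read_camera, search_frame, cut_out gives the robot as it stands. The module is installed in compiled form; this text tells all that it offers.
- The arm moves only by the tool move_arm, never from a script. Its argument "commands" is a list of rows, each a list of 3 entries, a list of its own where there are three numbers: the shift along the world's x, y, z normalised to -1 to 1, where 1 is 0.03 m, then the turn about the world's z normalised to -1 to 1, where 1 is 0.08 rad, then the opening, from -1 (shut) to 1 (fully open), so that 0 is half open. A call has 1 to 20 rows; each row shifts and turns the commanded pose from where the row before left it; what a row does not reach is not made up. A row lasts 1/12 s, in which the tool goes at most 41.7 mm and 7.16 degrees, less where a joint would pass 70% of its speed; a pose out of reach is approached as far as the arm can. A call with a number of a shift or a turn outside -1 to 1 is refused whole. A call with a gripper value outside its range is refused whole. The fingers move at their own pace and stop on an object; the grip force is fixed at half the most. Time passes only in rows, so rows that do not move let the fingers close. It gives the time, the measured TCP pose, the force, the opening and the grip force at its end, in the units of the state.
- env.state(): the state, without advancing time (a new reading comes with each control period).
- read_camera(name): name is "scene" or "top" or "wrist"; returns a dict with "image" (420x560x3 uint8, red, green, blue), "fx", "fy", "cx", "cy" (pixels), "rvec" (rotation vector, rad) and "tvec" (3), from world to camera coordinates, as OpenCV has them. Camera axes: x right, y down, z forward; pixel columns grow to the right and rows downward; lengths in mm; the calibration is good to about 2 mm. The wrist camera is an equidistant fisheye: a pixel r from the principal point sees the ray r / f radians off the axis. A picture is of the moment at which its call begins. There is no depth.
- env.job_done(): hands the job in; it is judged then, once.
Trained networks look in a picture, given as the dict that the camera call returned (one of the last four; its "shot" number tells which), for a name from the list of things; names that differ only in an ending like _2 or _b are one class to them, and where a whole thing is asked for, a point or a joint stands for the part that bears it (a point fixed in the world has none). Each returns a list of dicts, best first, with "confidence" (0 to 1); they miss things now and then, are a little off and sometimes report something else, mostly with a low value. They report only what shows in the picture. A call takes as long as a camera call.
- search_frame(thing, picture): "at" ([column, row] in pixels, amid what is visible of it).
- cut_out(thing, picture): "region" (420x560 bool, what is visible of it) and "at" ([column, row] in pixels, amid what is visible of it).
The state is a dict: "t": time; "joints": joint angles; "qvel": joint speeds; "tau": joint torques, N m; "eef_pos": TCP position; "tcp_rot": TCP orientation; "ft_force": force on the tool from outside, world axes, zero at the start; "moment": the same for the moment, N m; "opening": opening from 0.0 (shut) to 1.0 (fully open); "grip_force": force on a finger pad.
Only numpy, scipy, OpenCV 4.12 (cv2) and the standard library are available. Lean on these libraries where they do the work, as an engineer would, in place of code of your own. Each camera call takes 0.05 s, during which the arm holds its last target. There are 200 camera calls.

## Task

Raise the rack of purple-capped blood tubes: crank the handwheel with the purple knob counter-clockwise (seen from above) until you feel it come up against its stop, then back it off a quarter turn clockwise so the screw does not bind, and let go. Leave the lift with the green knob as it is.

Things in the scene. Friction and masses are not known exactly. Their poses are not given: they have to be found in the camera images.
- purple_wheel (a joint): Turning angle of the purple lift's handwheel, rad, counted over several turns; grows counter-clockwise seen from above, which raises the rack 12 mm a turn. Rigid end stop (rack at the top) at 15.71, 2.5 turns from the bottom (0); it starts 1.2 to 2 turns short of the stop. Stiff (0.08 N m, about 2 N at the knob), stays where it is left.
- purple_grip (a point): Centre of the upright purple crank knob on the black handwheel of the purple lift: round, 22 mm in diameter, 46 mm tall, this point 23 mm below its top and about 108 mm above the bench. Rim, spokes and hub top out 28 mm or more below this point. It goes round with the wheel, 50 mm from its vertical axis, and spins freely on its own pin, so one grasp can carry it round without turning the hand.
- purple_hub (a point): Point on the vertical axis of the purple lift's handwheel (112 mm in diameter), at the height of the knob's centre; the lift is fixed to the bench. Its x axis points along the lift to its rack of eight purple-capped tubes, centred 190 mm from the wheel's axis; the rack is 60 by 110 mm, its tubes' tops at most 135 mm above the bench.
- green_grip (a point): Centre of the upright green crank knob of the other lift, which is the same but for its green knob and green-capped tubes: to be left as it is.

How it is judged (in metres and radians):
On the way:
1. the purple handwheel is turned up against its stop (within about 5 degrees) (value of joint purple_wheel above 15.62 rad), for 0.1 s.
At the end, for the whole second after the job is handed in: The purple handwheel rests a quarter turn (90 degrees, give or take 25) clockwise of its stop, and the green knob is within 15 mm of where it started (value of joint purple_wheel between 13.7 and 14.58 rad and velocity of joint purple_wheel between -0.05 and 0.05 rad/s and distance of green_grip from where it was at the start of the episode below 0.015 m); the robot touches nothing.
It fails at once if the green lift's handwheel is turned (its knob moved more than 15 mm) (distance of green_grip from where it was at the start of the episode above 0.015 m).
It also fails if it takes over 58 s, if anything falls off the work surface, if the arm or the gripper's body presses on something with over 40 N, if the wrist force passes 120 N, or if a joint passes its speed limit or range.

## Working session

There is one attempt and no reset: what is moved stays moved. The work goes in short steps, Python scripts to look and compute and a tool call to move; the robot and the scene stay as the last step left them, time stands still between calls to the robot, and variables do not carry over. Pictures are saved under pics/ and viewed, at most 10 in all, crops included, and the job is handed in when it is done.

Besides the shell and the picture viewer there is one more tool, called after "Request:" by a JSON object that holds its "method" and its "body". move_arm: Moves the arm, as the interface text tells. Its arguments: {"type":"object","properties":{"commands":{"type":"array","items":{"type":"array"}}},"required":["commands"]}

```bash
mkdir -p pics
cat > h.py <<'E'
import numpy as np, cv2
from cell import env, read_camera, search_frame, cut_out
def ray(p,uv):
    R=cv2.Rodrigues(np.array(p["rvec"],float))[0]; t=np.array(p["tvec"],float).ravel()
    return R,-R.T@t
def onplane(p,uv,z,fish=False):
    R,c=ray(p,uv); a=np.array([(uv[0]-p["cx"])/p["fx"],(uv[1]-p["cy"])/p["fy"]])
    if fish:
        th=np.linalg.norm(a); d=np.r_[a/max(th,1e-9)*np.sin(th),np.cos(th)]
    else: d=np.r_[a,1]
    d=R.T@d; return c+d*(z-c[2])/d[2]
E
python3 - <<'E'
from h import *
ims=[]
for n in("scene","top","wrist"):
    p=read_camera(n); cv2.imwrite(f"pics/{n}0.png",p["image"][:,:,::-1])
    for th in("purple_grip","purple_hub","green_grip"):
        for r in search_frame(th,p)[:2]:
            print(n,th,np.round(r["at"]),round(r["confidence"],2),np.round(onplane(p,r["at"],108,n=="wrist")))
print(env.state())
E
```

```text
scene purple_grip [239. 178.] 0.74 [ 521. -143.  108.]
scene purple_hub [174. 227.] 0.81 [ 683. -118.  108.]
scene green_grip [402. 266.] 0.61 [521. 195. 108.]
top purple_grip [377. 262.] 0.91 [ 489. -178.  108.]
top purple_hub [372. 205.] 0.73 [ 585. -171.  108.]
top green_grip [168. 258.] 0.7 [489. 169. 108.]
wrist purple_grip [  4. 414.] 0.61 [414. -99. 108.]
wrist purple_hub [  7. 414.] 0.64 [415. -86. 108.]
{'t': 0.6, 'joints': array([ 1.03143647e+00,  4.90922713e-01,  1.55893419e+00, -1.08167454e-05,
        1.09168039e+00, -1.05586314e-01]), 'qvel': array([ 0.00271309, -0.00045325,  0.0018082 , -0.00035625,  0.00021352,
       -0.00093998]), 'tau': array([ 4.80943563e-04, -6.12206841e+01, -2.58360314e+01,  6.93442253e-02,
        4.47636691e-02,  3.94991559e-05]), 'eef_pos': array([262.6562191 , 567.12539549, 404.73503319]), 'tcp_rot': array([3.14153861e+00, 1.53798873e-05, 2.70782410e+00]), 'ft_force': array([-0.26457431, -0.03072222,  0.79015847]), 'moment': array([-0.01627268, -0.05363378, -0.02972053]), 'grip_force': 0.0, 'opening': 0.9991996328902848}
```

View pics/top0.png

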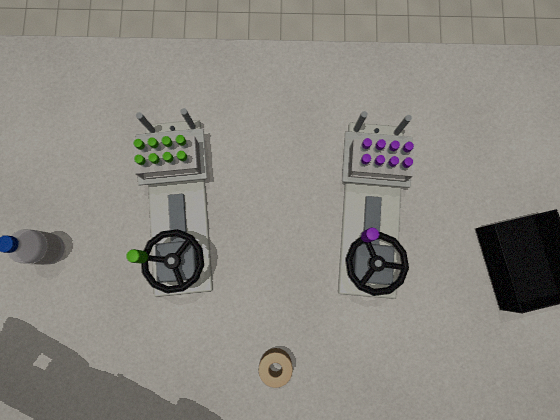

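View pics/scene0.png

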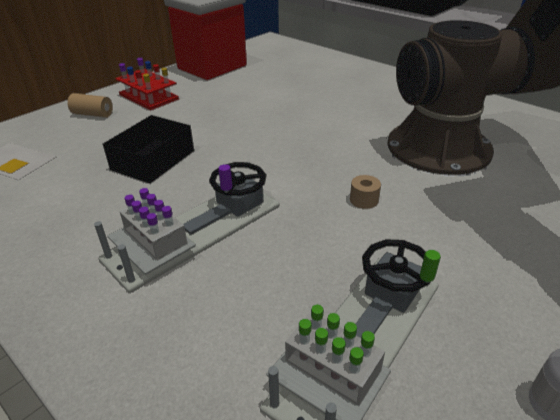

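The top view shows the purple knob at about (371,234) and its hub at (377,264). The green knob is at (135,256). In the scene view the purple knob is at (226,178). The rack points toward +x. Next I'll triangulate the knob.

Run:
```python
from h import *
P=[];X=[]
for n,box in(("top",(350,220,400,260)),("scene",(212,160,245,195))):
    p=read_camera(n); hsv=cv2.cvtColor(p["image"],cv2.COLOR_RGB2HSV)
    m=(hsv[...,0]>125)&(hsv[...,0]<160)&(hsv[...,1]>120)
    k=np.zeros_like(m); a,b,c,d=box; k[b:d,a:c]=1; ys,xs=np.nonzero(m&k); uv=(xs.mean(),ys.mean()); print(n,uv,len(xs),ys.min(),ys.max())
    R,c=ray(p,uv); K=np.array([[p["fx"],0,p["cx"]],[0,p["fy"],p["cy"]],[0,0,1]])
    P.append(K@np.c_[R,-R@c]); X.append(np.array(uv))
    print(c,[onplane(p,uv,z).round() for z in(108,120,131)])
    if n=="top":
        for z in (72,78): print("hub",onplane(p,(377.5,264),z).round())
        for uv in((372,168-10),(388,153),(378,130)): print(onplane(p,uv,120).round())
        for uv in((340,293),(398,297),(344,183),(412,186)): print('plate',onplane(p,uv,10).round())
h=cv2.triangulatePoints(P[0],P[1],X[0],X[1]).ravel(); print(h[:3]/h[3])
```

```text
top (np.float64(370.0940170940171), np.float64(236.05555555555554)) 234 228 259
[466.01871672 -15.64218225 772.17386382] [array([ 532., -167.,  108.]), array([ 531., -164.,  120.]), array([ 530., -162.,  131.])]
hub [ 487. -187.   72.]
hub [ 487. -186.   78.]
[ 664. -170.  120.]
[ 673. -197.  120.]
[ 714. -181.  120.]
plate [ 434. -131.   10.]
plate [ 428. -240.   10.]
plate [ 646. -140.   10.]
plate [ 642. -273.   10.]
scene (np.float64(225.19594594594594), np.float64(177.0641891891892)) 296 164 190
[975.4729545  388.83450685 571.32834595] [array([ 535., -163.,  108.]), array([ 546., -149.,  120.]), array([ 557., -136.,  131.])]
[ 532.15306081 -167.18476139  105.11113583]
```

Request:
{"method": "move_arm", "body": {"commands": [[[0.35, -0.94, 0], 0, 1], [[0.35, -0.94, 0], 0, 1], [[0.35, -0.94, 0], 0, 1], [[0.35, -0.94, 0], 0, 1], [[0.35, -0.94, 0], 0, 1], [[0.35, -0.94, 0], 0, 1], [[0.35, -0.94, 0], 0, 1], [[0.35, -0.94, 0], 0, 1], [[0.35, -0.94, 0], 0, 1], [[0.35, -0.94, 0], 0, 1], [[0.35, -0.94, 0], 0, 1], [[0.35, -0.94, 0], 0, 1], [[0.35, -0.94, 0], 0, 1], [[0.35, -0.94, 0], 0, 1], [[0.35, -0.94, 0], 0, 1], [[0.35, -0.94, 0], 0, 1], [[0.35, -0.94, 0], 0, 1], [[0.35, -0.94, 0], 0, 1], [[0.35, -0.94, 0], 0, 1], [[0.35, -0.94, 0], 0, 1]]}}

```text
t: 2.37
eef_pos: [472.9, 1.6, 405.0]
tcp_rot: [3.141, 0.001, 2.708]
ft_force: [0.6, 0.0, 0.1]
opening: 1.001
grip_force: 0.0
```

Request:
{"method": "move_arm", "body": {"commands": [[[0.33, -0.93, 0], 0, 1], [[0.33, -0.93, 0], 0, 1], [[0.33, -0.93, 0], 0, 1], [[0.33, -0.93, 0], 0, 1], [[0.33, -0.93, 0], 0, 1], [[0.33, -0.93, 0], 0, 1], [[0, 0, 0], 0, 1], [[0, 0, 0], 0, 1]]}}

```text
t: 3.03
eef_pos: [532.2, -165.4, 404.4]
tcp_rot: [3.141, -0.0, 2.706]
ft_force: [-0.2, 1.8, 0.4]
opening: 1.004
grip_force: 0.0
```

Run:
```python
from h import *
p=read_camera("wrist"); cv2.imwrite("pics/w1.png",p["image"][:,:,::-1])
print(env.state()["eef_pos"],env.state()["joints"].round(2))
for th in("purple_grip","purple_hub"):
    for r in cut_out(th,p)[:2]:
        print(th,np.round(r["at"]),round(r["confidence"],2),[np.round(onplane(p,r["at"],z,True)) for z in(78,108,120)])
hsv=cv2.cvtColor(p["image"],cv2.COLOR_RGB2HSV)
m=((hsv[...,0]>125)&(hsv[...,0]<160)&(hsv[...,1]>120)).astype(np.uint8)
n,l,s,c=cv2.connectedComponentsWithStats(m)
for i in range(1,n):
    if s[i,4]>60: print(s[i],c[i].round(),[np.round(onplane(p,c[i],z,True)) for z in(108,120,131)])
```

```text
[ 531.90354833 -164.44092624  404.47829091] [-0.42  0.39  1.73  0.    1.02 -1.55]
purple_grip [244. 175.] 0.78 [array([ 496., -184.,   78.]), array([ 493., -179.,  108.]), array([ 492., -177.,  120.])]
purple_hub [265. 207.] 0.72 [array([ 533., -179.,   78.]), array([ 526., -175.,  108.]), array([ 524., -173.,  120.])]
[267 195  25  34 653] [279. 212.] [array([ 535., -166.,  108.]), array([ 533., -165.,  120.]), array([ 530., -164.,  131.])]
[331 313  14  19 201] [337. 322.] [array([ 665., -161.,  108.]), array([ 657., -160.,  120.]), array([ 649., -159.,  131.])]
[310 321  13  13 147] [315. 328.] [array([ 661., -184.,  108.]), array([ 653., -182.,  120.]), array([ 645., -180.,  131.])]
```

View pics/w1.png

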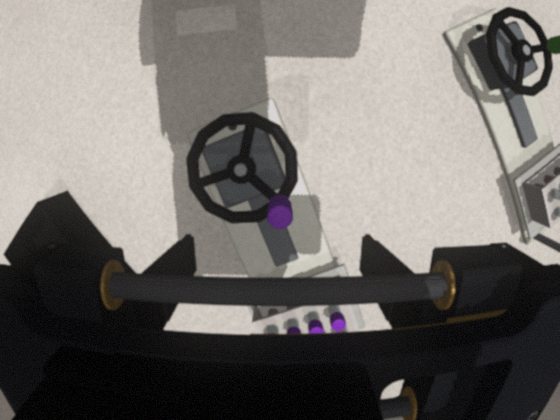

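The wrist view shows the knob at (279,212), the hub at (241,170), and the fingers on either side. This agrees with the triangulation. I take the knob as (534,-166) and the hub as (488,-186). Now I'll go down and close.

Request:
{"method": "move_arm", "body": {"commands": [[[0.07, -0.03, -0.79], 0, 1], [[0, 0, -0.79], 0, 1], [[0, 0, -0.79], 0, 1], [[0, 0, -0.79], 0, 1], [[0, 0, -0.79], 0, 1], [[0, 0, 0], 0, 1], [[0, 0, 0], 0, -1], [[0, 0, 0], 0, -1], [[0, 0, 0], 0, -1], [[0, 0, 0], 0, -1], [[0, 0, 0], 0, -1], [[0, 0, 0], 0, -1], [[0, 0, 0], 0, -1], [[0, 0, 0], 0, -1]]}}

```text
t: 4.35
eef_pos: [534.2, -165.2, 286.4]
tcp_rot: [3.141, 0.0, 2.708]
ft_force: [0.4, 1.2, -1.0]
opening: 0.499
grip_force: 0.0
```

Request:
{"method": "move_arm", "body": {"commands": [[[0, 0, 0], 0, -1], [[0, 0, 0], 0, -1], [[0, 0, 0], 0, -1], [[0, 0, 0], 0, -1], [[0, 0, 0], 0, -1], [[0, 0, 0], 0, -1], [[0, 0, 0], 0, -1], [[0, 0, 0], 0, -1]]}}

```text
t: 5.02
eef_pos: [534.3, -165.2, 286.2]
tcp_rot: [3.141, 0.0, 2.708]
ft_force: [2.3, -0.1, -1.1]
opening: 0.224
grip_force: 30.0
```

```bash
cat > arc.py <<'E'
import numpy as np,json,sys
# usage: a0 step n [dr correction hub x y] : rows on circle r=50 from current angle
a0,st,n=float(sys.argv[1]),float(sys.argv[2]),int(sys.argv[3])
a=a0+st*np.arange(n+1); p=50*np.c_[np.cos(a),np.sin(a)]/30
q=np.round(p-p[0],2); d=np.diff(q,axis=0).round(2)
print(json.dumps([[[float(x),float(y),0],0,-1] for x,y in d]),"end",a[-1])
E
python3 arc.py 0.41 0.26 20
```

```text
[[[-0.22, 0.37, 0], 0, -1], [[-0.31, 0.3, 0], 0, -1], [[-0.38, 0.21, 0], 0, -1], [[-0.42, 0.11, 0], 0, -1], [[-0.43, 0.0, 0], 0, -1], [[-0.42, -0.12, 0], 0, -1], [[-0.37, -0.22, 0], 0, -1], [[-0.3, -0.3, 0], 0, -1], [[-0.22, -0.38, 0], 0, -1], [[-0.11, -0.42, 0], 0, -1], [[0.0, -0.43, 0], 0, -1], [[0.11, -0.42, 0], 0, -1], [[0.21, -0.37, 0], 0, -1], [[0.31, -0.31, 0], 0, -1], [[0.37, -0.22, 0], 0, -1], [[0.41, -0.11, 0], 0, -1], [[0.44, -0.01, 0], 0, -1], [[0.42, 0.11, 0], 0, -1], [[0.37, 0.21, 0], 0, -1], [[0.31, 0.3, 0], 0, -1]] end 5.61
```

Request:
{"method": "move_arm", "body": {"commands": [[[-0.22, 0.37, 0], 0, -1], [[-0.31, 0.3, 0], 0, -1], [[-0.38, 0.21, 0], 0, -1], [[-0.42, 0.11, 0], 0, -1], [[-0.43, 0.0, 0], 0, -1], [[-0.42, -0.12, 0], 0, -1]]}}

```text
t: 5.52
eef_pos: [468.1, -138.1, 286.2]
tcp_rot: [3.141, -0.001, 2.709]
ft_force: [3.9, -1.8, -1.2]
opening: 0.225
grip_force: 30.0
```

Request:
{"method": "move_arm", "body": {"commands": [[[-0.37, -0.22, 0], 0, -1], [[-0.3, -0.3, 0], 0, -1], [[-0.22, -0.38, 0], 0, -1], [[-0.11, -0.42, 0], 0, -1], [[0.0, -0.43, 0], 0, -1], [[0.11, -0.42, 0], 0, -1]]}}

```text
t: 6.02
eef_pos: [442.0, -205.1, 286.3]
tcp_rot: [3.141, 0.001, 2.707]
ft_force: [14.6, 10.1, -7.8]
opening: 0.224
grip_force: 30.0
```

Request:
{"method": "move_arm", "body": {"commands": [[[0.22, -0.36, 0], 0, -1], [[0.31, -0.3, 0], 0, -1], [[0.37, -0.21, 0], 0, -1], [[0.41, -0.1, 0], 0, -1], [[0.44, 0.0, 0], 0, -1], [[0.42, 0.11, 0], 0, -1], [[0.37, 0.21, 0], 0, -1], [[0.31, 0.3, 0], 0, -1]]}}

```text
t: 6.68
eef_pos: [528.0, -214.8, 286.2]
tcp_rot: [-3.141, -0.001, 2.707]
ft_force: [-8.0, 3.2, 3.9]
opening: 0.225
grip_force: 30.0
```

```bash
python3 arc.py 5.61 0.26 18; python3 -c "
from h import *; print(env.state()['eef_pos'],env.state()['ft_force'])"
```

```text
[[[0.22, 0.37, 0], 0, -1], [[0.12, 0.41, 0], 0, -1], [[0.01, 0.44, 0], 0, -1], [[-0.1, 0.42, 0], 0, -1], [[-0.2, 0.38, 0], 0, -1], [[-0.3, 0.31, 0], 0, -1], [[-0.37, 0.23, 0], 0, -1], [[-0.41, 0.12, 0], 0, -1], [[-0.43, 0.02, 0], 0, -1], [[-0.42, -0.1, 0], 0, -1], [[-0.39, -0.2, 0], 0, -1], [[-0.31, -0.29, 0], 0, -1], [[-0.23, -0.37, 0], 0, -1], [[-0.13, -0.41, 0], 0, -1], [[-0.02, -0.43, 0], 0, -1], [[0.09, -0.42, 0], 0, -1], [[0.2, -0.39, 0], 0, -1], [[0.29, -0.32, 0], 0, -1]] end 10.29
[ 527.95021443 -214.79708998  286.17898237] [-7.97454538  3.20288815  3.89331109]
```

Request:
{"method": "move_arm", "body": {"commands": [[[0.22, 0.37, 0], 0, -1], [[0.12, 0.41, 0], 0, -1], [[0.01, 0.43, 0], 0, -1], [[-0.1, 0.42, 0], 0, -1], [[-0.2, 0.38, 0], 0, -1], [[-0.3, 0.31, 0], 0, -1], [[-0.37, 0.23, 0], 0, -1], [[-0.41, 0.12, 0], 0, -1]]}}

```text
t: 7.35
eef_pos: [496.7, -134.1, 286.3]
tcp_rot: [-3.141, 0.002, 2.709]
ft_force: [0.0, -10.9, -5.1]
opening: 0.225
grip_force: 30.0
```

```bash
python3 - <<'E'
from h import *
s=env.state();d=s['eef_pos'][:2]-[488.2,-185.1];print(s['eef_pos'],s['ft_force'],np.hypot(*d),np.arctan2(d[1],d[0])+2*np.pi)
P=[];X=[]
for n in("top","scene"):
    p=read_camera(n); hsv=cv2.cvtColor(p["image"],cv2.COLOR_RGB2HSV); cv2.imwrite(f"pics/{n}2.png",p["image"][:,:,::-1])
    m=((hsv[...,0]>125)&(hsv[...,0]<160)&(hsv[...,1]>120)).astype(np.uint8)
    k,l,st,c=cv2.connectedComponentsWithStats(m)
    print(n,[(tuple(c[i].round(1).tolist()),int(st[i,4])) for i in range(1,k) if st[i,4]>15])
E
python3 arc.py 7.69 0.08 20
```

```text
[ 496.65269417 -134.1306023   286.27383327] [  0.03044971 -10.9210543   -5.05289102] 51.6655353245814 7.689638739455255
top [((368.4, 140.4), 78), ((382.3, 141.6), 79), ((396.5, 142.7), 83), ((410.5, 143.9), 83), ((367.4, 156.2), 79), ((381.6, 157.5), 78), ((395.6, 158.7), 79), ((409.8, 159.8), 83)]
scene [((139.8, 60.9), 40), ((122.1, 66.6), 43), ((249.8, 178.4), 114), ((153.9, 195.4), 335), ((139.2, 202.7), 345)]
[[[-0.13, 0.02, 0], 0, -1], [[-0.14, 0.0, 0], 0, -1], [[-0.13, 0.0, 0], 0, -1], [[-0.13, -0.02, 0], 0, -1], [[-0.13, -0.02, 0], 0, -1], [[-0.13, -0.04, 0], 0, -1], [[-0.12, -0.05, 0], 0, -1], [[-0.13, -0.05, 0], 0, -1], [[-0.11, -0.07, 0], 0, -1], [[-0.11, -0.07, 0], 0, -1], [[-0.11, -0.09, 0], 0, -1], [[-0.09, -0.09, 0], 0, -1], [[-0.09, -0.1, 0], 0, -1], [[-0.08, -0.1, 0], 0, -1], [[-0.08, -0.11, 0], 0, -1], [[-0.06, -0.12, 0], 0, -1], [[-0.05, -0.12, 0], 0, -1], [[-0.05, -0.13, 0], 0, -1], [[-0.03, -0.13, 0], 0, -1], [[-0.02, -0.13, 0], 0, -1]] end 9.290000000000001
```

Request:
{"method": "move_arm", "body": {"commands": [[[-0.13, -0.03, 0], 0, -1], [[-0.14, -0.0, 0], 0, -1], [[-0.13, 0.0, 0], 0, -1], [[-0.13, -0.02, 0], 0, -1], [[-0.13, -0.02, 0], 0, -1], [[-0.13, -0.04, 0], 0, -1]]}}

```text
t: 7.95
eef_pos: [472.8, -136.8, 286.2]
tcp_rot: [3.14, -0.001, 2.708]
ft_force: [-0.3, 8.1, 2.5]
opening: 0.227
grip_force: 30.0
```

Request:
{"method": "move_arm", "body": {"commands": [[[-0.12, -0.04, 0], 0, -1], [[-0.13, -0.05, 0], 0, -1], [[-0.11, -0.07, 0], 0, -1], [[-0.11, -0.07, 0], 0, -1], [[-0.11, -0.09, 0], 0, -1], [[-0.09, -0.09, 0], 0, -1]]}}

```text
t: 8.45
eef_pos: [452.5, -149.4, 286.2]
tcp_rot: [3.141, -0.001, 2.708]
ft_force: [-2.3, 4.9, 2.5]
opening: 0.228
grip_force: 30.0
```

Request:
{"method": "move_arm", "body": {"commands": [[[-0.09, -0.1, 0], 0, -1], [[-0.08, -0.1, 0], 0, -1], [[-0.08, -0.11, 0], 0, -1], [[-0.06, -0.12, 0], 0, -1], [[-0.05, -0.12, 0], 0, -1], [[-0.05, -0.13, 0], 0, -1], [[-0.03, -0.13, 0], 0, -1]]}}

```text
t: 9.03
eef_pos: [439.3, -174.3, 286.2]
tcp_rot: [3.141, -0.001, 2.708]
ft_force: [-3.7, 3.0, 1.6]
opening: 0.226
grip_force: 30.0
```

```bash
python3 arc.py 9.20 0.08 44
```

```text
[[[-0.02, -0.13, 0], 0, -1], [[-0.02, -0.13, 0], 0, -1], [[0.0, -0.14, 0], 0, -1], [[0.01, -0.13, 0], 0, -1], [[0.01, -0.13, 0], 0, -1], [[0.03, -0.13, 0], 0, -1], [[0.04, -0.13, 0], 0, -1], [[0.05, -0.12, 0], 0, -1], [[0.06, -0.12, 0], 0, -1], [[0.07, -0.12, 0], 0, -1], [[0.07, -0.11, 0], 0, -1], [[0.09, -0.1, 0], 0, -1], [[0.09, -0.09, 0], 0, -1], [[0.1, -0.09, 0], 0, -1], [[0.11, -0.08, 0], 0, -1], [[0.11, -0.07, 0], 0, -1], [[0.12, -0.06, 0], 0, -1], [[0.12, -0.05, 0], 0, -1], [[0.13, -0.05, 0], 0, -1], [[0.13, -0.03, 0], 0, -1], [[0.13, -0.02, 0], 0, -1], [[0.14, -0.01, 0], 0, -1], [[0.13, 0.0, 0], 0, -1], [[0.13, 0.01, 0], 0, -1], [[0.13, 0.03, 0], 0, -1], [[0.13, 0.03, 0], 0, -1], [[0.13, 0.04, 0], 0, -1], [[0.12, 0.05, 0], 0, -1], [[0.12, 0.07, 0], 0, -1], [[0.11, 0.07, 0], 0, -1], [[0.11, 0.08, 0], 0, -1], [[0.1, 0.09, 0], 0, -1], [[0.09, 0.09, 0], 0, -1], [[0.09, 0.1, 0], 0, -1], [[0.07, 0.11, 0], 0, -1], [[0.07, 0.12, 0], 0, -1], [[0.06, 0.12, 0], 0, -1], [[0.04, 0.12, 0], 0, -1], [[0.04, 0.13, 0], 0, -1], [[0.03, 0.13, 0], 0, -1], [[0.02, 0.13, 0], 0, -1], [[0.0, 0.14, 0], 0, -1], [[0.0, 0.13, 0], 0, -1], [[-0.02, 0.13, 0], 0, -1]] end 12.719999999999999
```

Request:
{"method": "move_arm", "body": {"commands": [[[-0.02, -0.13, 0], 0, -1], [[-0.01, -0.13, 0], 0, -1], [[0.0, -0.14, 0], 0, -1], [[0.01, -0.13, 0], 0, -1], [[0.02, -0.13, 0], 0, -1], [[0.03, -0.13, 0], 0, -1]]}}

```text
t: 9.53
eef_pos: [441.5, -194.2, 286.2]
tcp_rot: [3.133, -0.003, 2.704]
ft_force: [21.9, 55.9, 6.2]
opening: 0.392
grip_force: 30.1
```

Force jumped to about 56 N along +y and the fingers were pushed open, so this is the stop. I'll ease off a little and hold.

Request:
{"method": "move_arm", "body": {"commands": [[[0, 0.1, 0], 0, -1], [[0, 0, 0], 0, -1], [[0, 0, 0], 0, -1]]}}

```text
t: 9.78
eef_pos: [442.0, -191.2, 286.3]
tcp_rot: [3.134, -0.0, 2.704]
ft_force: [26.5, 52.7, 3.6]
opening: 0.332
grip_force: 30.0
```

Run:
```python
from h import *
s=env.state();print(s['eef_pos'],s['ft_force'],s['opening'])
p=read_camera("wrist")
im=p["image"][:,:,::-1]; cv2.imwrite("pics/w3.png",im)
hsv=cv2.cvtColor(p["image"],cv2.COLOR_RGB2HSV)
m=((hsv[...,0]>125)&(hsv[...,0]<160)&(hsv[...,1]>120)).astype(np.uint8)
n,l,st,c=cv2.connectedComponentsWithStats(m)
for i in range(1,n):
    if st[i,4]>60: print(st[i],c[i].round(),[np.round(onplane(p,c[i],z,True)) for z in(108,120,131)])
```

```text
[ 442.04741763 -191.17035755  286.26245559] [26.48822881 52.6517782   3.6043411 ] 0.3317174159501444
[ 269  220   45   58 2119] [290. 251.] [array([ 439., -182.,  108.]), array([ 434., -180.,  120.]), array([ 430., -179.,  131.])]
```

View pics/w3.png

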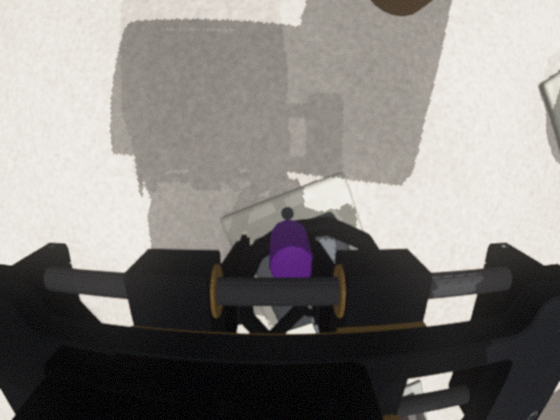

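The wrist view shows the knob at (290,251), still between the pads. It sits at about (439,-183), an angle of about 9.40 rad, against the stop. That is 1.43 turns from the start, which is plausible. Next I'll recentre on the knob and go back a quarter turn.

Request:
{"method": "move_arm", "body": {"commands": [[[-0.06, 0.11, 0], 0, -1], [[-0.06, 0.11, 0], 0, -1], [[0, 0, 0], 0, -1], [[0, 0, 0], 0, -1], [[0, 0, 0], 0, -1]]}}

```text
t: 10.25
eef_pos: [438.4, -184.6, 286.3]
tcp_rot: [3.134, -0.001, 2.705]
ft_force: [25.1, 54.6, 4.7]
opening: 0.236
grip_force: 30.0
```

```bash
python3 arc.py 9.40 -0.157 10
```

```text
[[[0.03, 0.26, 0], 0, -1], [[0.06, 0.25, 0], 0, -1], [[0.11, 0.24, 0], 0, -1], [[0.14, 0.22, 0], 0, -1], [[0.18, 0.2, 0], 0, -1], [[0.2, 0.16, 0], 0, -1], [[0.23, 0.13, 0], 0, -1], [[0.24, 0.1, 0], 0, -1], [[0.26, 0.05, 0], 0, -1], [[0.26, 0.01, 0], 0, -1]] end 7.83
```

Request:
{"method": "move_arm", "body": {"commands": [[[0.03, 0.26, 0], 0, -1], [[0.06, 0.25, 0], 0, -1], [[0.11, 0.24, 0], 0, -1], [[0.14, 0.22, 0], 0, -1], [[0.18, 0.2, 0], 0, -1], [[0.2, 0.16, 0], 0, -1], [[0.23, 0.13, 0], 0, -1], [[0.24, 0.1, 0], 0, -1], [[0.26, 0.05, 0], 0, -1], [[0.26, 0.01, 0], 0, -1], [[0, 0, 0], 0, -1], [[0, 0, 0], 0, -1]]}}

```text
t: 11.25
eef_pos: [488.0, -136.9, 286.4]
tcp_rot: [3.137, -0.005, 2.706]
ft_force: [0.6, 34.2, 14.0]
opening: 0.224
grip_force: 30.1
```

Request:
{"method": "move_arm", "body": {"commands": [[[0, 0.06, 0], 0, -1], [[0, 0, 0], 0, 1], [[0, 0, 0], 0, 1], [[0, 0, 0], 0, 1], [[0, 0, 0], 0, 1], [[0, 0, 0], 0, 1], [[0, 0, 0], 0, 1], [[0, 0, 0], 0, 1], [[0, 0, 0], 0, 1], [[0, 0, 0], 0, 1], [[0, 0, 0], 0, 1]]}}

```text
t: 12.17
eef_pos: [488.3, -138.2, 286.2]
tcp_rot: [3.141, 0.0, 2.708]
ft_force: [-1.2, -0.6, -0.3]
opening: 0.873
grip_force: 0.0
```

Request:
{"method": "move_arm", "body": {"commands": [[[0, 0, 0.5], 0, 1], [[0, 0, 0.8], 0, 1], [[0, 0, 0.8], 0, 1], [[0, 0, 0.8], 0, 1], [[0, 0, 0.8], 0, 1], [[0, 0, 0.3], 0, 1], [[0, 0, 0], 0, 1], [[0, 0, 0], 0, 1]]}}

```text
t: 12.83
eef_pos: [488.1, -138.1, 405.7]
tcp_rot: [3.142, -0.0, 2.708]
ft_force: [0.1, 0.1, 0.2]
opening: 1.0
grip_force: 0.0
```

Run:
```python
from h import *
s=env.state();print(s['eef_pos'],s['ft_force'],s['opening'])
p=read_camera("wrist")
cv2.imwrite("pics/w4.png",p["image"][:,:,::-1])
hsv=cv2.cvtColor(p["image"],cv2.COLOR_RGB2HSV)
m=((hsv[...,0]>125)&(hsv[...,0]<160)&(hsv[...,1]>120)).astype(np.uint8)
n,l,st,c=cv2.connectedComponentsWithStats(m)
for i in range(1,n):
    if st[i,4]>60: print(st[i],c[i].round(),[np.round(onplane(p,c[i],z,True)) for z in(108,120)])
```

```text
[ 488.06082808 -138.10316948  405.69971355] [0.08046043 0.12042999 0.19994035] 0.999988496749769
[268 189  25  33 568] [279. 207.] [array([ 488., -137.,  108.]), array([ 485., -136.,  120.])]
```

View pics/w4.png

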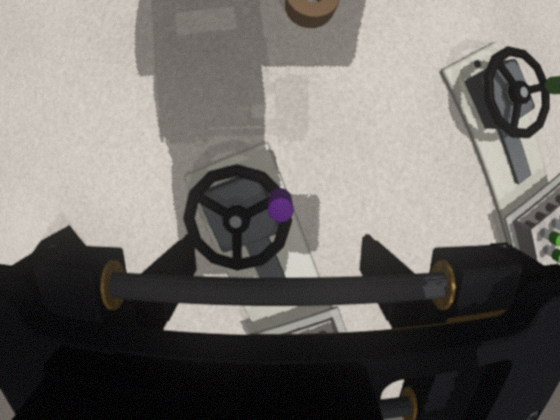

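The wrist view shows the knob released at (279,207), world (488,-137). That is about 90° clockwise of the stop. The green lift is untouched and the gripper is clear, so I'll hand in.

```bash
python3 -c "
from cell import env; print(env.job_done())"
```

```text
the job is handed in; nothing more can be done
None
```

I cranked the purple handwheel counter-clockwise to its stop (about 1.43 turns), backed it off about a quarter turn clockwise, let go and handed the job in; I never touched the green lift, and no verdict came back.

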